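Pack the last two screw tubs and scan the order sheet

TASK

Stand the two loose screw tubs upright in the two empty cells of the divided carton, one per cell. Then draw the cordless scanner up out of its charging cradle, tip it so that it looks steeply down at the barcode on the order sheet, and finish while still holding it up there, steady and within its reading range. Knock nothing over and leave the tub already packed, the joist hanger, the tape measure and the box of bolts where they are.

Things in the scene. Friction and masses are not known exactly. Their poses are not given: they have to be found in the camera images.
- tub_a: loose screw tub: upright cylinder, white with paper band and grey lid, 54 mm across, 105 mm tall, about 0.3 kg. Origin: centre of its underside; z up to the lid. Stands on the bench between carton and clipboard.
- tub_b: the other loose screw tub, identical to tub_a and interchangeable with it; stands farther from the robot.
- tub_c: a third identical tub, already packed in the carton's end cell (crate_cell2); stays there.
- crate: divided cardboard carton, fixed to the bench left or right of the midline, 230 (its x) by 80 (its y) by 60 mm high; walls, dividers and floor 5 mm thick. Two dividers as high as the walls make three cells in a row along x, each 70 by 70 mm inside. Origin: centre of the underside. Packed tubs stand 50 mm proud of the walls.
- crate_cell0 (a point): centre of the inner floor of the cell at the carton's -x end (nearest the robot), empty; 5 mm above the bench.
- crate_cell1 (a point): the same for the middle cell, empty.
- crate_cell2 (a point): the same for the cell at the +x end, filled by tub_c.
- scanner: cordless pistol-shaped scanner, 0.2 to 0.25 kg, standing handle-down in its cradle. Origin: centre of the handle's foot; z up the handle, forward is -x. Handle 40 (x) by 34 (y), 112 mm long. Head on top, axis 20 degrees below -x: rear part 46 mm wide (flat sides), 44 high, 85 long, top 155 mm above the foot; black nose in front 60 wide, 52 high, 26 long. Centre of mass near x -18, z +107 mm.
- scanner_grip (a point): place to hold the scanner: inside the rear part of the head, midway between its flat sides (46 mm apart along y), at x -8, y 0, z +130 mm in the scanner's frame. The sides are flat for 19 mm or more around it in every direction.
- scanner_window (a point): centre of the window in the nose's front face, at x -73, y 0, z +109 mm in the scanner's frame. Its z axis is the line of sight, outward: (-0.940, 0, -0.342) in the scanner's frame. It reads a barcode lying within 30 mm of the line of sight, 60 to 220 mm from the window, when the line of sight is within 40 degrees of straight down.
- cradle: charging cradle fixed to the bench just beyond the clipboard: base 90 by 84 by 12 mm with an upright cup, outside 56 (x) by 50 (y), rim 72 mm above the bench, inside 44 by 38 mm (2 mm play round the handle), floor 16 mm above the bench: the handle sits 56 mm deep and leaves straight up. Origin: centre of the underside; axes parallel to the scanner's.
- clipboard: small clipboard with the order sheet lying flat on the bench, fixed, 120 mm (x) by 170 mm (y), 4 mm thick, steel clip (16 mm high) at its +y end. Origin: centre of its underside. It lies on the other side of the midline from the carton.
- barcode (a point): centre of the printed barcode (about 88 by 42 mm, on its sheet), facing up, 5 mm above the bench.
- joist_hanger: bystander: galvanised U-shaped joist hanger standing on its seat, 75 by 110 mm, 100 mm high. Origin: centre of its underside.
- tape_measure: bystander: black and yellow tape measure, 66 by 36 mm, 60 mm high, beyond the carton. Origin: centre of its underside.
- bolt_box: bystander: open grey box of bolts, 90 by 110 mm, 55 mm high, beyond the cradle. Origin: centre of its underside.
Things that resemble listed ones, but are neither listed nor needed, are in the scene too. Several things look just like the crate: the one meant starts farthest to the robot's right.

How it is judged:
By the outcome, as a careful person would: the job done as asked, in the order asked, and still so for the second after the job is handed in, while the arm keeps its last pose, push and grip.
It also fails if it takes over 64 s, if anything falls off the work surface, if the arm or the gripper's body presses on something with over 40 N, if the wrist force passes 120 N, or if a joint passes its speed limit or range.

ROBOT

A 6-joint arm with a two-finger parallel gripper is mounted at the origin on the work surface. World frame = base frame: x ahead of the robot, y to its left, z up, the work surface at z = 0. Lengths are in m, angles in rad, forces in N, time in s.
With the tool pointing down it reaches from about 0.375 to 0.75 m from the base axis. Payload 9 kg.
Tool frame: the origin (TCP) lies on the centre line of the jaws, within the pads' length; the fingertips stand 22 mm ahead of it and the grasp point (between the pads) lies 3 mm ahead of it; z points along the fingers, y is the line along which they close (so a half turn about z gives the same grasp; the last joint's range is limited). The gripper opens to 85 mm and grips with 20 to 120 N. Pads are 22 mm wide; open, the fingers measure 114 mm over their backs; the gripper's body (76 mm by 85 mm) begins 54 mm behind the grasp point. The pads swing forward as they close: fully open they stand 13 mm farther back than shut.
Start: joints at [1.106, 0.104, 0.097, 1.564, 0, 1.353], TCP at [0.147, 0.582, 0.253] pointing down, gripper open.
Joint ranges: [-2.99, 2.99], [-0.84, 1.86], [-1.1, 1.16], [-1.84, 2.11], [-1.51, 1.56], [-3.14, 3.14]. Speed limits (rad/s): [2.22, 2.22, 2.57, 3.14, 3.14, 3.14].

INTERFACE

Orientations are given as a 3x3 rotation matrix whose columns are the frame's x, y, z axes.
In Python, from bench import r gives the robot as it stands.
- The arm moves only by the shell command python3 -m crank 'ROWS'. ROWS is text: rows parted by semicolons, each of 7 numbers parted by spaces: the shift along the tool's x, y, z in mm, then the turn, a rotation vector about the tool's x, y, z in degrees, then the gripper's target within -1 to 1 (fully open at 1, half-way at 0, shut at -1). A call has 1 to 20 rows; each row shifts and turns the commanded pose from where the row before left it, along the tool's axes as they then stand; what a row does not reach is not made up. A row lasts 1/12 s, in which the tool goes at most 41.7 mm and 7.16 degrees, less where a joint would pass 70% of its speed; a pose out of reach is approached as far as the arm can. A call is refused whole if a number of a shift passes 41.7 or a number of a turn 7.16, either way. A call with a gripper value outside its range is refused whole. The fingers move at their own pace and stop on an object; the grip force is fixed at half the most. Time passes only in rows, so rows that do not move let the fingers close. It gives the time, the measured TCP pose, the force, the opening and the grip force at its end, in the units of the state.
- r.read_state(): the state, without advancing time (a new reading comes with each control period).
- r.snapshot(name): name is "side" or "top"; returns a dict with "pixels" (480x640x3 uint8, red, green, blue), "intrinsics" (3x3 intrinsics, pixels), "R" (3x3) and "t" (3): a world point X has camera coordinates R X + t. Camera axes: x right, y down, z forward; pixel columns grow to the right and rows downward; lengths in m; the calibration is good to about 2 mm. A picture is of the moment at which its call begins. There is no depth.
- r.close_job(): hands the job in; it is judged then, once.
The state is a dict: "clock": time; "q": joint angles; "joint_vel": joint speeds; "effort": joint torques, N m; "position": TCP position; "eef_rot": TCP orientation; "force": force on the tool from outside, world axes, zero at the start; "ft_torque": the same for the moment, N m; "grip_width": finger opening in m; "grasp_force": force on a finger pad.
Only numpy, scipy, OpenCV 4.12 (cv2) and the standard library are available. Lean on these libraries where they do the work, as an engineer would, in place of code of your own. Each camera call takes 0.05 s, during which the arm holds its last target. There are 200 camera calls.

## Working session

There is one attempt and no reset: what is moved stays moved. The work goes in short steps, Python scripts to look and compute and a shell command to move; the robot and the scene stay as the last step left them, time stands still between calls to the robot, and variables do not carry over. Pictures are saved under pics/ and viewed, at most 10 in all, crops included, and the job is handed in when it is done.

```bash
ls; mkdir -p pics
python3 - <<'E'
from bench import r
import cv2,json,numpy as np
s=r.read_state();print(s['clock'],s['position'],np.round(s['eef_rot'],3).tolist(),s['grip_width'])
for n in('top','side'):
    d=r.snapshot(n);cv2.imwrite(f'pics/{n}0.png',d['pixels'][:,:,::-1]);np.savez(f'pics/{n}0.npz',**d)
    R=np.array(d['R']);t=np.array(d['t']);print(n,np.round(d['intrinsics'],1).tolist(),np.round(R,3).tolist(),np.round(-R.T@t,3))
E
```

```text
pics
0.0 [0.14640906 0.58153618 0.25251455] [[-0.97, 0.244, -0.001], [0.244, 0.97, -0.001], [0.0, -0.001, -1.0]] 0.08554075913048202
top [[518.0, 0.0, 320.4], [0.0, 518.0, 244.5], [0.0, 0.0, 1.0]] [[-0.028, -1.0, 0.002], [-0.985, 0.028, -0.167], [0.167, -0.007, -0.986]] [0.321 0.018 1.226]
side [[515.0, 0.0, 317.5], [0.0, 515.0, 237.3], [0.0, 0.0, 1.0]] [[0.782, -0.623, -0.008], [-0.344, -0.421, -0.84], [0.52, 0.66, -0.543]] [ 0.019 -0.636  0.641]
```

View pics/top0.png

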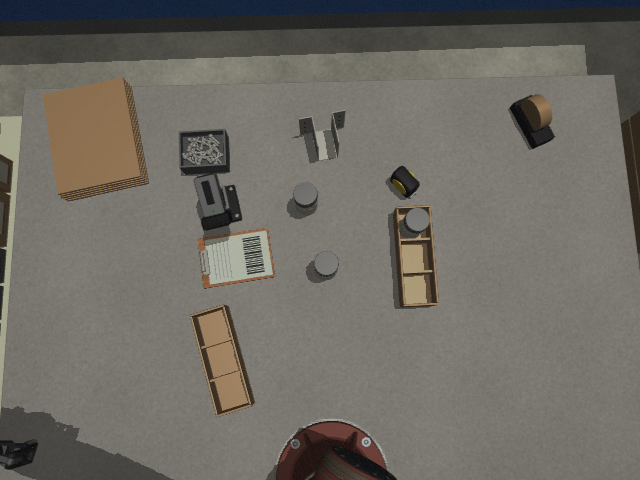

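View pics/side0.png

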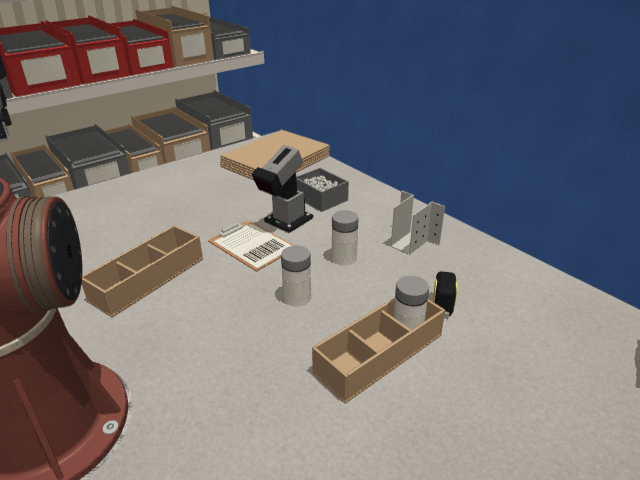

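Top view: carton meant at right (398–437, 206–306) with the packed tub at (416,220). Loose tubs are at (326,264) and (305,196), scanner head at about (212,202), barcode at (254,254). The side view agrees. Next I'll measure these.

```bash
cat > h.py <<'E'
import numpy as np,cv2
def load(n): return dict(np.load(f'pics/{n}.npz'))
def ray(d,u,v):
    R=d['R'];c=-R.T@d['t'];return c,R.T@np.linalg.inv(d['intrinsics'])@np.array([u,v,1.])
def pl(d,u,v,z):
    c,g=ray(d,u,v);return c+g*(z-c[2])/g[2]
def proj(d,X):
    p=d['intrinsics']@(d['R']@np.asarray(X,float)+d['t']);return p[:2]/p[2]
def tri(d1,p1,d2,p2):
    c1,g1=ray(d1,*p1);c2,g2=ray(d2,*p2)
    k=np.linalg.lstsq(np.c_[g1,-g2],c2-c1,rcond=None)[0]
    a,b=c1+k[0]*g1,c2+k[1]*g2;return (a+b)/2,np.linalg.norm(a-b)
E
python3 - <<'E'
from h import *
np.set_printoptions(precision=4,suppress=True)
d=load('top0');im=d['pixels'][:,:,::-1].copy();hsv=cv2.cvtColor(im,cv2.COLOR_BGR2HSV)
print('lid',hsv[264,326],'bg',hsv[330,330],'crate',hsv[290,420],hsv[222,399])
g=hsv[...,2]
for nm,(u,v) in dict(A=(326,264),B=(305,196),C=(416,220)).items():
    m=np.zeros(g.shape,np.uint8);k=cv2.floodFill(im.copy(),np.zeros((482,642),np.uint8),(u,v),0,(9,)*3,(9,)*3,4|(255<<8)|cv2.FLOODFILL_MASK_ONLY|cv2.FLOODFILL_FIXED_RANGE)[2][1:-1,1:-1]
    k=cv2.morphologyEx(k,cv2.MORPH_OPEN,np.ones((5,5)))
    c=max(cv2.findContours(k,0,1)[0],key=cv2.contourArea);(x,y),rr=cv2.minEnclosingCircle(c)
    P=pl(d,x,y,.105);print(nm,x,y,'diam',2*rr*np.linalg.norm(P-(-d['R'].T@d['t']))/518,P)
m=cv2.inRange(hsv,(5,60,40),(25,255,255));m[:200]=0;m[:,:385]=0;m[310:]=0;m[:,445:]=0
m=cv2.morphologyEx(m,cv2.MORPH_CLOSE,np.ones((15,15)))
c=max(cv2.findContours(m,0,1)[0],key=cv2.contourArea);b=cv2.boxPoints(cv2.minAreaRect(c))
Q=np.array([pl(d,*p,.06) for p in b]);print('crate',b,Q[:,:2],Q.mean(0),np.linalg.norm(np.diff(Q,axis=0),axis=1))
m=cv2.inRange(hsv,(0,0,0),(180,255,90));m[:,:238]=0;m[:,268:]=0;m[:230]=0;m[278:]=0
m=cv2.morphologyEx(m,cv2.MORPH_CLOSE,np.ones((5,5)))
c=max(cv2.findContours(m,0,1)[0],key=cv2.contourArea);b=cv2.boxPoints(cv2.minAreaRect(c))
Q=np.array([pl(d,*p,.005) for p in b]);print('bar',b,Q[:,:2],Q.mean(0))
s=load('side0')['pixels'][:,:,::-1]
a=cv2.resize(im[165:240,180:255],(400,400),interpolation=cv2.INTER_CUBIC);e=cv2.resize(s[140:240,240:340],(400,400),interpolation=cv2.INTER_CUBIC)
cv2.imwrite('pics/sc.png',np.hstack([a,e]))
E
```

```text
lid [ 24  10 123] bg [ 20  18 129] crate [ 19  76 171] [16 96 80]
A 340.1435546875 271.87371826171875 diam 1.454320642317135 [ 0.4496 -0.0312  0.105 ]
B 304.81787109375 192.51986694335938 diam 0.05191483331618599 [0.6298 0.0415 0.105 ]
C 417.5 219.0 diam 0.05068145325006702 [ 0.5624 -0.2064  0.105 ]
crate [[391.4411 206.7353]
 [430.6705 203.7177]
 [438.447  304.8118]
 [399.2176 307.8294]] [[ 0.6027 -0.1569]
 [ 0.6073 -0.2481]
 [ 0.3744 -0.2506]
 [ 0.3702 -0.1624]] [ 0.4887 -0.2045  0.06  ] [0.0913 0.2329 0.0883]
bar [[242.3275 237.9563]
 [259.2271 235.7031]
 [263.9869 271.4018]
 [247.0873 273.655 ]] [[0.5492 0.1958]
 [0.5536 0.1553]
 [0.4672 0.1448]
 [0.463  0.1848]] [0.5082 0.1702 0.005 ]
```

View pics/sc.png

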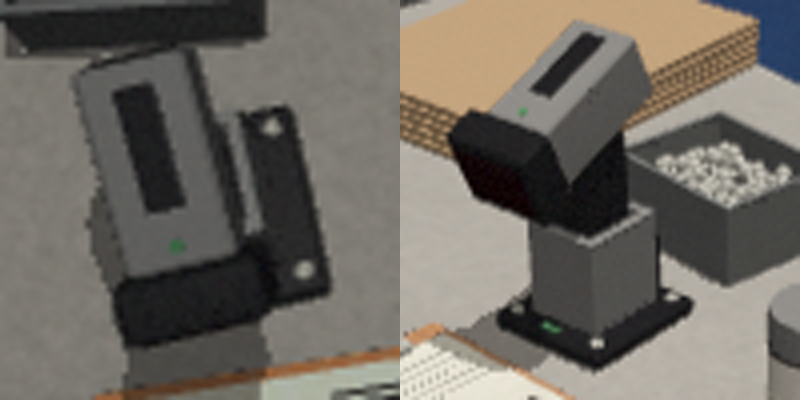

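Run:
```python
from h import *
np.set_printoptions(precision=4,suppress=True)
d=load('top0');s=load('side0');im=d['pixels'][:,:,::-1].copy();g=cv2.cvtColor(im,cv2.COLOR_BGR2GRAY)
c=-d['R'].T@d['t']
for nm,(u,v) in dict(A=(326,264),B=(305,196),C=(416,220)).items():
    w=cv2.resize(g[v-25:v+25,u-25:u+25],None,fx=6,fy=6,interpolation=cv2.INTER_CUBIC)
    h=cv2.HoughCircles(w,cv2.HOUGH_GRADIENT,1,200,param1=60,param2=10,minRadius=62,maxRadius=86)
    x,y,rr=h[0,0];x,y=x/6+u-25,y/6+v-25;P=pl(d,x,y,.105 if nm!='C' else .11)
    print(nm,x,y,'diam',2*rr/6*np.linalg.norm(P-c)/518,P,'side px',proj(s,P))
T=lambda a,b:(180+a/5.333,165+b/5.333);S=lambda a,b:(240+(a-400)/4,140+b/4)
for nm,a,b in [('rear+y',T(75,75),S(575,20)),('rear-y',T(192,45),S(640,52)),('labelrear+y',T(112,90),S(587,33)),('front+y',T(125,280),S(490,110)),('front-y',T(242,248),S(555,138)),('led',T(177,245),S(523,112))]:
    print(nm,*tri(d,a,s,b))
for p in [(290,107),(330,292)]: print('base top',pl(d,*T(*p),.012))
for p in [(495,318),(595,362),(695,297)]: print('base side',pl(s,*S(*p),.012))
for p in [(530,225),(598,245),(660,205)]: print('rim side',pl(s,*S(*p),.072))
```

```text
A 326.25 263.25 diam 0.05086167688715855 [ 0.4693 -0.0015  0.105 ] side px [296.2498 252.5624]
B 305.08334 193.08333 diam 0.053035942431287515 [0.6284 0.0409 0.105 ] side px [346.3746 215.5258]
C 417.75 219.41667 diam 0.05230892255154283 [ 0.5603 -0.2059  0.11  ] side px [413.7924 284.6943]
rear+y [0.642  0.2715 0.1814] 0.004676389805294949
rear-y [0.6554 0.2277 0.173 ] 0.005280064884493579
labelrear+y [0.6377 0.2567 0.1792] 0.0013715967878684338
front+y [0.5685 0.2563 0.1523] 0.0011257383073626128
front-y [0.5808 0.2107 0.1486] 0.00027130078269025504
led [0.5796 0.2361 0.1555] 0.0031132017665256684
base top [0.6787 0.2136 0.012 ]
base top [0.5923 0.1957 0.012 ]
base side [0.57   0.2688 0.012 ]
base side [0.5872 0.1913 0.012 ]
base side [0.6773 0.2129 0.012 ]
rim side [0.5914 0.2575 0.072 ]
rim side [0.6079 0.2131 0.072 ]
rim side [0.6648 0.2294 0.072 ]
```

Scanner yaw is about 12.4° and its grip point about (0.619, 0.243, 0.146). The barcode is at (0.508, 0.170). Tub A is at (0.469, -0.0015) and tub B at (0.628, 0.041). The cells are at (0.488, -0.209) and (0.413, -0.210). Sizes and heights match the given ones, so I'm moving above tub A.

```bash
python3 -m crank '0 0 0 0 0 -7.05 1;0 0 0 0 0 -7.05 1;-17.9 -32.4 0 0 0 0 1;-17.9 -32.4 0 0 0 0 1;-17.9 -32.4 0 0 0 0 1;-17.9 -32.4 0 0 0 0 1;-17.9 -32.4 0 0 0 0 1;-17.9 -32.4 0 0 0 0 1;-17.9 -32.4 0 0 0 0 1;-17.9 -32.4 0 0 0 0 1;-17.9 -32.4 0 0 0 0 1;-17.9 -32.4 0 0 0 0 1;-17.9 -32.4 0 0 0 0 1;-17.9 -32.4 0 0 0 0 1;-17.9 -32.4 0 0 0 0 1;-17.9 -32.4 0 0 0 0 1;-17.9 -32.4 0 0 0 0 1;-17.9 -32.4 0 0 0 0 1;-17.9 -32.4 0 0 0 0 1;-17.9 -32.4 0 0 0 0 1'
cat > st.py <<'E'
from bench import r
import numpy as np,sys
np.set_printoptions(precision=4,suppress=True)
s=r.read_state();R=np.array(s['eef_rot']);p=np.array(s['position'])
print(s['clock'],p,'w',s['grip_width'],'gf',s['grasp_force'],'F',np.array(s['force']),'q',np.array(s['q']));print(R.round(3).tolist())
if len(sys.argv)>1: print('tool mm to target',(R.T@(np.array(list(map(float,sys.argv[1:4])))-p)*1000).round(1))
E
python3 st.py .469 -.0015 .13
```

```text
clock: 1.77
position: [0.4688, -0.0035, 0.2531]
eef_rot: [[-1.0, 0.001, -0.0], [0.001, 1.0, 0.0], [0.0, 0.0, -1.0]]
force: [1.2, 0.6, -0.2]
grip_width: 0.0852
grasp_force: 0.0
1.7667 [ 0.4688 -0.0035  0.2531] w 0.08519030573083688 gf 0.0 F [ 1.2488  0.6417 -0.2019] q [-0.2876 -0.2985 -0.282   1.5874  0.0002 -0.2865]
[[-1.0, 0.001, -0.0], [0.001, 1.0, 0.0], [0.0, 0.0, -1.0]]
tool mm to target [ -0.2   2.  123.1]
```

```bash
python3 -m crank '0 2 33 0 0 0 1;0 0 33 0 0 0 1;0 0 33 0 0 0 1;0 0 33 0 0 0 1;0 0 20 0 0 0 1;0 0 13 0 0 0 1;0 0 0 0 0 0 1;0 0 0 0 0 0 -1;0 0 0 0 0 0 -1;0 0 0 0 0 0 -1;0 0 0 0 0 0 -1;0 0 0 0 0 0 -1;0 0 0 0 0 0 -1;0 0 0 0 0 0 -1;0 0 0 0 0 0 -1;0 0 0 0 0 0 -1'
python3 st.py .488 -.209 .193
```

```text
clock: 3.1
position: [0.4694, 0.0001, 0.09]
eef_rot: [[-1.0, 0.001, 0.003], [0.001, 1.0, -0.001], [-0.003, -0.001, -1.0]]
force: [-1.1, -1.1, 8.0]
grip_width: 0.0527
grasp_force: 63.2
3.1 [0.4694 0.0001 0.09  ] w 0.052743936828611164 gf 63.15905883908272 F [-1.0961 -1.1059  8.0353] q [-0.2795 -0.2735 -0.5581  1.2836 -0.     -0.2788]
[[-1.0, 0.001, 0.003], [0.001, 1.0, -0.001], [-0.003, -0.001, -1.0]]
tool mm to target [ -19.  -209.1 -102.8]
```

```bash
python3 -m crank '0 0 -15 0 0 0 -1;0 0 -25 0 0 0 -1;0 0 -30 0 0 0 -1;0 0 -33 0 0 0 -1;-2 -20 0 0 0 0 -1;-3 -30 0 0 0 0 -1;-3 -30 0 0 0 0 -1;-3 -30 0 0 0 0 -1;-3 -30 0 0 0 0 -1;-3 -30 0 0 0 0 -1;-1 -20 0 0 0 0 -1;-1 -15 0 0 0 0 -1;0 -4 0 0 0 0 -1;0 0 0 0 0 0 -1;0 0 0 0 0 0 -1'
python3 st.py .488 -.209 .096
python3 - <<'E'
from bench import r
import cv2,numpy as np
o=[]
for n in('top','side'):
    d=r.snapshot(n);np.savez(f'pics/{n}1.npz',**d);im=d['pixels'][:,:,::-1]
    o.append(cv2.resize(im[180:330,340:490] if n=='top' else im[210:410,290:490],(400,400)))
cv2.imwrite('pics/b1.png',np.hstack(o))
E
```

```text
clock: 4.35
position: [0.4872, -0.2078, 0.1913]
eef_rot: [[-1.0, 0.0, -0.0], [0.0, 1.0, 0.001], [0.0, 0.001, -1.0]]
force: [0.8, 0.7, -3.5]
grip_width: 0.0527
grasp_force: 63.7
4.35 [ 0.4872 -0.2078  0.1913] w 0.052704374634147094 gf 63.73493045568466 F [ 0.8386  0.6782 -3.5042] q [-0.6507 -0.1137 -0.2322  1.4528  0.0004 -0.6502]
[[-1.0, 0.0, -0.0], [0.0, 1.0, 0.001], [0.0, 0.001, -1.0]]
tool mm to target [-0.9 -1.2 95.3]
```

View pics/b1.png

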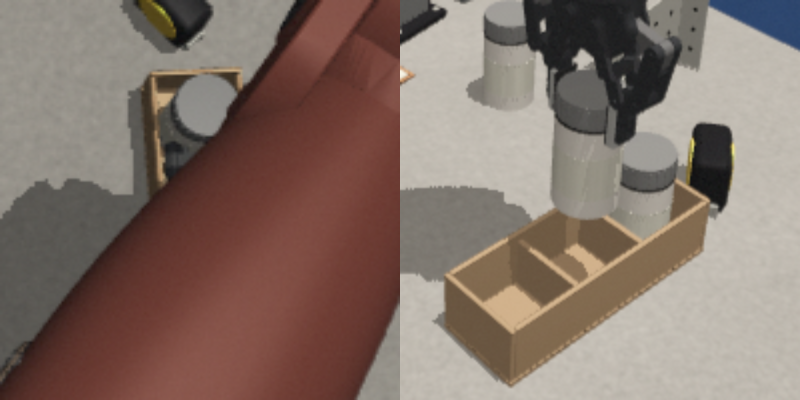

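Run:
```python
from h import *
np.set_printoptions(precision=4,suppress=True)
s=load('side1')
for p in [(312.5,347.5),(346,375),(444,310)]: print(pl(s,*p,.06))
for p in [(0.413,-.2095,.06),(.488,-.209,.06)]:
  for dx in(-.035,.035): print('pred divider',proj(s,np.array(p)+[dx,.035,0]),proj(s,np.array(p)+[dx,-.035,0]))
```

```text
[ 0.3714 -0.1739  0.06  ]
[ 0.3752 -0.2488  0.06  ]
[ 0.5995 -0.2451  0.06  ]
pred divider [316.0512 345.7959] [345.4929 372.3382]
pred divider [349.572  326.4221] [379.6123 350.6301]
pred divider [351.653  324.9396] [381.7035 348.9735]
pred divider [382.213  307.2886] [412.6439 329.3022]
```

```bash
python3 -m crank '0 0 20 0 0 0 -1;0 0 20 0 0 0 -1;0 0 20 0 0 0 -1;0 0 15 0 0 0 -1;0 0 10 0 0 0 -1;0 0 5 0 0 0 -1;0 0 3 0 0 0 -1;0 0 0 0 0 0 -1;0 0 0 0 0 0 -1'
python3 st.py .488 -.209 .095
```

```text
clock: 5.2
position: [0.4877, -0.2088, 0.0992]
eef_rot: [[-1.0, 0.001, 0.001], [0.001, 1.0, -0.001], [-0.001, -0.001, -1.0]]
force: [1.0, -0.1, -2.1]
grip_width: 0.0527
grasp_force: 63.8
5.2 [ 0.4877 -0.2088  0.0992] w 0.05271807234224459 gf 63.76953408122063 F [ 1.0203 -0.0515 -2.056 ] q [-0.6513 -0.0794 -0.3682  1.2808  0.0001 -0.6508]
[[-1.0, 0.001, 0.001], [0.001, 1.0, -0.001], [-0.001, -0.001, -1.0]]
tool mm to target [-0.3 -0.2  4.2]
```

```bash
python3 -m crank '0 0 4 0 0 0 -1;0 0 0 0 0 0 -1;0 0 0 0 0 0 1;0 0 0 0 0 0 1;0 0 0 0 0 0 1;0 0 0 0 0 0 1;0 0 0 0 0 0 1;0 0 -10 0 0 0 1;0 0 -25 0 0 0 1;0 0 -35 0 0 0 1;0 0 -35 0 0 0 1;-18.5 -0 0 0 0 0 1;-18.5 35 0 0 0 0 1;-18.5 36 0 0 0 0 1;-18.5 36 0 0 0 0 1;-18.5 36 0 0 0 0 1;-18.5 36 0 0 0 0 1;-18.5 36 0 0 0 0 1;-10.5 35 0 0 0 0 1;0 0 0 0 0 0 1'
python3 st.py .6285 .041 .088
python3 - <<'E'
from bench import r
import cv2,numpy as np
o=[]
for n in('top','side'):
    d=r.snapshot(n);np.savez(f'pics/{n}2.npz',**d);im=d['pixels'][:,:,::-1]
    o.append(cv2.resize(im[150:350,280:480] if n=='top' else im[160:420,220:480],(400,400)))
cv2.imwrite('pics/b2.png',np.hstack(o))
E
```

```text
clock: 6.87
position: [0.6284, 0.0472, 0.1998]
eef_rot: [[-1.0, -0.004, 0.001], [-0.004, 1.0, 0.002], [-0.001, 0.002, -1.0]]
force: [0.1, -0.6, -0.6]
grip_width: 0.085
grasp_force: 0.0
6.8667 [0.6284 0.0472 0.1998] w 0.08498002440430374 gf 0.0 F [ 0.0624 -0.578  -0.6101] q [-0.133   0.1912  0.0952  1.4744  0.0019 -0.1375]
[[-1.0, -0.004, 0.001], [-0.004, 1.0, 0.002], [-0.001, 0.002, -1.0]]
tool mm to target [ -0.   -6.4 111.8]
```

View pics/b2.png

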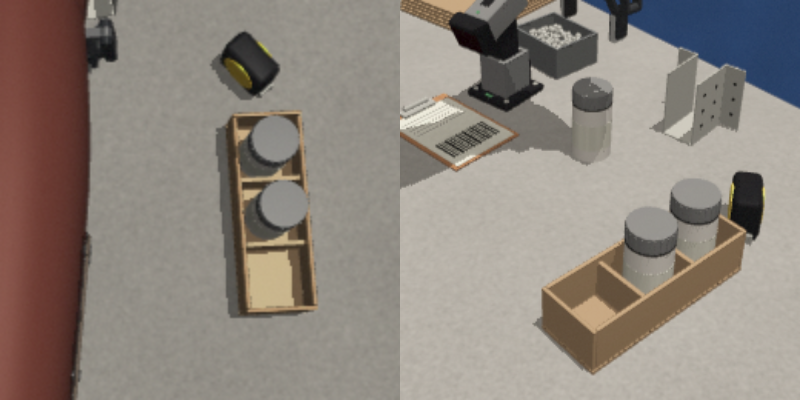

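Tub A stands upright in the middle cell (top crop ~(282,205)), tub C undisturbed. Correcting toward tub B.

```bash
python3 st.py .6285 .041 .088; python3 -m crank '0 0 20 0 0 0 1;0 0 0 0 0 0 1'; python3 st.py .6285 .041 .088
```

```text
6.9667 [0.6275 0.0427 0.1997] w 0.08538893385423153 gf 0.0 F [-0.1088 -0.5538  0.4648] q [-0.1396  0.1885  0.0921  1.4744 -0.0001 -0.1415]
[[-1.0, -0.002, 0.0], [-0.002, 1.0, -0.0], [-0.0, -0.0, -1.0]]
tool mm to target [ -1.   -1.7 111.7]
clock: 7.13
position: [0.6261, 0.0404, 0.1769]
eef_rot: [[-1.0, 0.002, -0.003], [0.002, 1.0, 0.0], [0.003, 0.0, -1.0]]
force: [-1.1, -0.7, -0.9]
grip_width: 0.0855
grasp_force: 0.0
7.1333 [0.6261 0.0404 0.1769] w 0.08549888469029521 gf 0.0 F [-1.0934 -0.7262 -0.8643] q [-0.1435  0.1903  0.0527  1.4364 -0.0002 -0.1418]
[[-1.0, 0.002, -0.003], [0.002, 1.0, 0.0], [0.003, 0.0, -1.0]]
tool mm to target [-2.7  0.6 88.8]
```

Just transient overshoot. I'll descend, grip and lift.

```bash
python3 -m crank '-1 0 28 0 0 0 1;0 0 28 0 0 0 1;0 0 20 0 0 0 1;0 0 12 0 0 0 1;0 0 0 0 0 0 1;0 0 0 0 0 0 -1;0 0 0 0 0 0 -1;0 0 0 0 0 0 -1;0 0 0 0 0 0 -1;0 0 0 0 0 0 -1;0 0 0 0 0 0 -1;0 0 0 0 0 0 -1;0 0 0 0 0 0 -1;0 0 0 0 0 0 -1'
python3 st.py .413 -.209 .193
```

```text
clock: 8.3
position: [0.6297, 0.0411, 0.0937]
eef_rot: [[-1.0, 0.001, 0.003], [0.001, 1.0, -0.001], [-0.003, -0.001, -1.0]]
force: [-0.9, -0.1, 7.4]
grip_width: 0.0524
grasp_force: 62.7
8.3 [0.6297 0.0411 0.0937] w 0.05237367874440277 gf 62.6726496219635 F [-0.8992 -0.1103  7.3741] q [-0.1415  0.2247 -0.0604  1.2823 -0.0002 -0.141 ]
[[-1.0, 0.001, 0.003], [0.001, 1.0, -0.001], [-0.003, -0.001, -1.0]]
tool mm to target [ 216.2 -250.3  -99.8]
```

```bash
python3 -m crank '0 0 -15 0 0 0 -1;0 0 -30 0 0 0 -1;0 0 -35 0 0 0 -1;0 0 -40 0 0 0 -1;22 -10 0 0 0 0 -1;32 -18 0 0 0 0 -1;32 -22 0 0 0 0 -1;32 -24 0 0 0 0 -1;32 -24 0 0 0 0 -1;32 -24 0 0 0 0 -1;24 -30 0 0 0 0 -1;10 -36 0 0 0 0 -1;0 -34 0 0 0 0 -1;0 -20 0 0 0 0 -1;0 -8 0 0 0 0 -1;0 0 0 0 0 0 -1;0 0 0 0 0 0 -1;0 0 0 0 0 0 -1'
python3 st.py .412 -.209 .099
```

```text
clock: 9.8
position: [0.4124, -0.2074, 0.2115]
eef_rot: [[-1.0, -0.0, 0.0], [-0.0, 1.0, 0.0], [-0.0, 0.0, -1.0]]
force: [-0.3, 0.0, -2.4]
grip_width: 0.0529
grasp_force: 63.7
9.8 [ 0.4124 -0.2074  0.2115] w 0.05293997739307221 gf 63.73410299420357 F [-0.3408  0.0383 -2.386 ] q [-0.7509 -0.3292 -0.3823  1.5179  0.0004 -0.7513]
[[-1.0, -0.0, 0.0], [-0.0, 1.0, 0.0], [-0.0, 0.0, -1.0]]
tool mm to target [  0.4  -1.6 112.5]
```

```bash
python3 -m crank '0 -1 25 0 0 0 -1;0 0 25 0 0 0 -1;0 0 25 0 0 0 -1;0 0 15 0 0 0 -1;0 0 10 0 0 0 -1;0 0 8 0 0 0 -1;0 0 3 0 0 0 -1;0 0 0 0 0 0 -1;0 0 0 0 0 0 -1'
python3 st.py .412 -.209 .099
```

```text
clock: 10.55
position: [0.4127, -0.2097, 0.1012]
eef_rot: [[-1.0, 0.0, 0.001], [0.0, 1.0, -0.001], [-0.001, -0.001, -1.0]]
force: [-0.1, -0.0, -1.4]
grip_width: 0.0527
grasp_force: 63.8
10.55 [ 0.4127 -0.2097  0.1012] w 0.05270983081321449 gf 63.78228787332773 F [-0.133  -0.0012 -1.4405] q [-0.754  -0.3007 -0.5599  1.3105  0.0001 -0.7535]
[[-1.0, 0.0, 0.001], [0.0, 1.0, -0.001], [-0.001, -0.001, -1.0]]
tool mm to target [0.7 0.7 2.2]
```

```bash
python3 -m crank '0 0 2.5 0 0 0 -1;0 0 0 0 0 0 -1;0 0 0 0 0 0 1;0 0 0 0 0 0 1;0 0 0 0 0 0 1;0 0 0 0 0 0 1;0 0 0 0 0 0 1;0 0 -10 0 0 0 1;0 0 -25 0 0 0 1;0 0 -35 0 0 0 1;0 0 -40 0 0 0 1;0 0 -40 0 0 0 1;0 30 0 0 0 0 1;0 40 0 0 0 0 1;0 40 0 0 0 0 1;0 40 0 0 0 0 1;0 40 0 0 0 0 1;0 30 0 0 0 0 1;0 0 0 0 0 0 1;0 0 0 0 0 0 1'
python3 st.py .619 .243 .25
python3 - <<'E'
from bench import r
import cv2,numpy as np
o=[]
for n in('top','side'):
    d=r.snapshot(n);np.savez(f'pics/{n}3.npz',**d);im=d['pixels'][:,:,::-1]
    o.append(cv2.resize(im[150:350,280:480] if n=='top' else im[160:420,220:480],(400,400)))
cv2.imwrite('pics/b3.png',np.hstack(o))
E
```

```text
clock: 12.22
position: [0.4123, 0.0117, 0.2486]
eef_rot: [[-1.0, -0.003, 0.001], [-0.003, 1.0, -0.0], [-0.001, -0.0, -1.0]]
force: [1.6, 0.2, -0.2]
grip_width: 0.0855
grasp_force: 0.0
12.2167 [0.4123 0.0117 0.2486] w 0.08547277077273023 gf 0.0 F [ 1.6207  0.1877 -0.229 ] q [-0.2911 -0.4821 -0.4308  1.621  -0.     -0.294 ]
[[-1.0, -0.003, 0.001], [-0.003, 1.0, -0.0], [-0.001, -0.0, -1.0]]
tool mm to target [-207.3  230.7   -1.2]
```

View pics/b3.png

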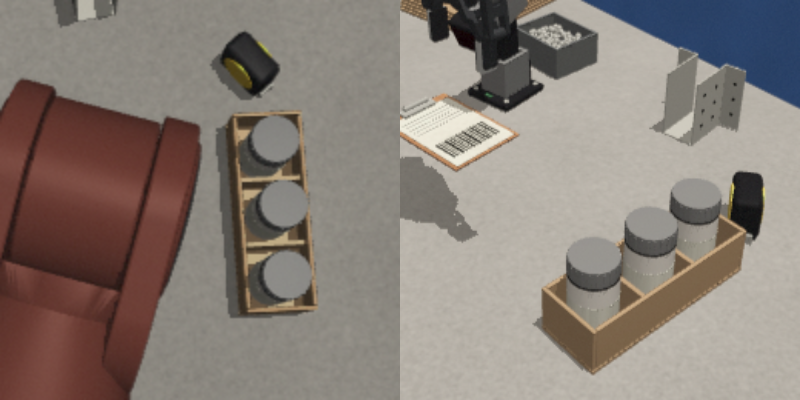

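Both tubs stand upright in cells 0 and 1. Moving above the scanner.

```bash
python3 -m crank '0 0 -20 0 0 0 1;-17 19 0 0 0 0 1;-25 28 0 0 0 0 1;-25 28 0 0 0 0 1;-25 28 0 0 0 0 1;-25 28 0 0 0 0 1;-25 28 0 0 0 0 1;-25 28 0 0 0 0 1;-23 25 0 0 0 0 1;-17 19 0 0 0 0 1;0 0 0 0 0 -6.2 1;0 0 0 0 0 -6.2 1;0 0 0 0 0 0 1;0 0 0 0 0 0 1;0 0 0 0 0 0 1'
python3 st.py .619 .243 .149
python3 - <<'E'
from bench import r
import cv2,numpy as np
o=[]
for n in('top','side'):
    d=r.snapshot(n);np.savez(f'pics/{n}4.npz',**d);im=d['pixels'][:,:,::-1]
    o.append(cv2.resize(im[150:270,160:280] if n=='top' else im[100:260,210:370],(400,400),interpolation=cv2.INTER_CUBIC))
cv2.imwrite('pics/b4.png',np.hstack(o))
E
```

```text
clock: 13.57
position: [0.6199, 0.2401, 0.2679]
eef_rot: [[-0.978, -0.209, 0.0], [-0.209, 0.978, 0.0], [-0.0, -0.0, -1.0]]
force: [0.3, -0.3, -0.9]
grip_width: 0.0853
grasp_force: 0.0
13.5667 [0.6199 0.2401 0.2679] w 0.08532353302651625 gf 0.0 F [ 0.2853 -0.3391 -0.9163] q [ 0.1732  0.3143  0.3607  1.6172 -0.     -0.0374]
[[-0.978, -0.209, 0.0], [-0.209, 0.978, 0.0], [-0.0, -0.0, -1.0]]
tool mm to target [  0.3   3.1 118.9]
```

View pics/b4.png

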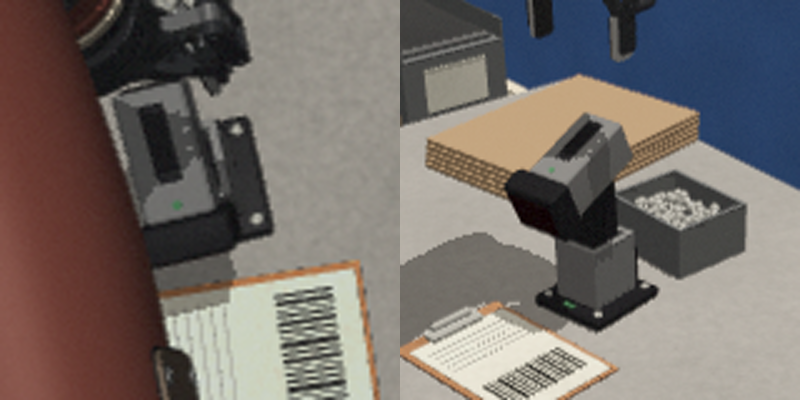

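The open fingers hang above the scanner head; side crop shows them at (540,15) and (622,40). Descending, then closing partway.

```bash
python3 -m crank '0 3 30 0 0 0 1;0 0 30 0 0 0 1;0 0 28 0 0 0 1;0 0 20 0 0 0 1;0 0 10 0 0 0 1;0 0 0 0 0 0 1;0 0 0 0 0 0 0.22;0 0 0 0 0 0 0.22;0 0 0 0 0 0 0.22;0 0 0 0 0 0 0.22;0 0 0 0 0 0 0.22;0 0 0 0 0 0 0.22'
python3 st.py .619 .243 .149
python3 - <<'E'
from bench import r
import cv2,numpy as np
o=[]
for n in('top','side'):
    d=r.snapshot(n);np.savez(f'pics/{n}5.npz',**d);im=d['pixels'][:,:,::-1]
    o.append(cv2.resize(im[150:250,160:260] if n=='top' else im[130:230,230:330],(400,400),interpolation=cv2.INTER_CUBIC))
cv2.imwrite('pics/b5.png',np.hstack(o))
E
```

```text
clock: 14.67
position: [0.6192, 0.2443, 0.1504]
eef_rot: [[-0.977, -0.214, 0.001], [-0.214, 0.977, 0.0], [-0.001, 0.0, -1.0]]
force: [-0.2, 0.7, 0.0]
grip_width: 0.0522
grasp_force: 0.0
14.6667 [0.6192 0.2443 0.1504] w 0.05222216982732687 gf 0.0 F [-0.2492  0.6854  0.0085] q [ 0.1798  0.308   0.1401  1.402   0.0001 -0.0358]
[[-0.977, -0.214, 0.001], [-0.214, 0.977, 0.0], [-0.001, 0.0, -1.0]]
tool mm to target [ 0.5 -1.2  1.4]
```

View pics/b5.png

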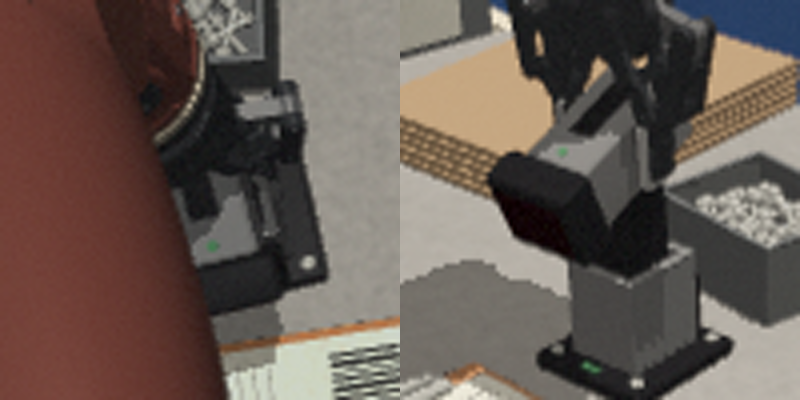

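The fingers straddle the head without contact at 52 mm, so it is centred within 3 mm. Closing.

```bash
python3 -m crank '0 -1 1 0 0 0 0.22;0 0 0 0 0 0 -1;0 0 0 0 0 0 -1;0 0 0 0 0 0 -1;0 0 0 0 0 0 -1;0 0 0 0 0 0 -1;0 0 0 0 0 0 -1;0 0 0 0 0 0 -1'
python3 st.py
```

```text
clock: 15.43
position: [0.6192, 0.2433, 0.1488]
eef_rot: [[-0.977, -0.214, 0.0], [-0.214, 0.977, 0.0], [-0.0, 0.0, -1.0]]
force: [0.8, -0.0, 0.1]
grip_width: 0.0455
grasp_force: 60.8
15.4333 [0.6192 0.2433 0.1488] w 0.04553681136398643 gf 60.76422929763794 F [ 0.7905 -0.0279  0.1231] q [ 0.1783  0.3081  0.1374  1.3999  0.     -0.0374]
[[-0.977, -0.214, 0.0], [-0.214, 0.977, 0.0], [-0.0, 0.0, -1.0]]
```

Firm grip at 46 mm width. Lifting straight up out of the cradle.

```bash
python3 -m crank '0 0 -6 0 0 0 -1;0 0 -12 0 0 0 -1;0 0 -15 0 0 0 -1;0 0 -15 0 0 0 -1;0 0 -15 0 0 0 -1;0 0 -15 0 0 0 -1;0 0 -15 0 0 0 -1;0 0 -12 0 0 0 -1;0 0 0 0 0 0 -1;0 0 0 0 0 0 -1'
python3 st.py
```

```text
clock: 16.27
position: [0.6193, 0.2433, 0.2549]
eef_rot: [[-0.977, -0.214, 0.001], [-0.214, 0.977, 0.0], [-0.001, 0.0, -1.0]]
force: [0.3, 0.0, -2.7]
grip_width: 0.0453
grasp_force: 61.7
16.2667 [0.6193 0.2433 0.2549] w 0.045253127410169416 gf 61.68902277946472 F [ 0.2815  0.0496 -2.7107] q [ 0.1783  0.3097  0.3316  1.5914  0.0001 -0.0374]
[[-0.977, -0.214, 0.001], [-0.214, 0.977, 0.0], [-0.001, 0.0, -1.0]]
```

```bash
python3 -m crank '13 -8 0 0 0 0 -1;19 -12 0 0 0 0 -1;19 -12 0 0 0 0 -1;15 -10 0 0 0 0 -1;10 -6 0 0 0 0 -1;0 0 0 0 -4 0 -1;0 0 0 0 -6 0 -1;0 0 0 0 -6 0 -1;0 0 0 0 -6 0 -1;0 0 0 0 -6 0 -1;0 0 0 0 -6 0 -1;0 0 0 0 -6 0 -1;0 0 0 0 -6 0 -1;0 0 0 0 -6 0 -1;0 0 0 0 -4 0 -1;0 0 0 0 0 0 -1;0 0 0 0 0 0 -1'
cat > aim.py <<'E'
from bench import r
import numpy as np
s=r.read_state();R=np.array(s['eef_rot']);p=np.array(s['position']);B=np.array([.508,.170,.005])
w=p+R@[.065,0,.024];g=R@[.940,0,.342]
k=(B-w)@g;print('win',w,'sight',g,'off-vert',np.degrees(np.arccos(-g[2])),'range',k,'miss',np.linalg.norm(B-w-k*g),'foot',p+R@[-.008,0,.133])
print('tool mm to go',(R.T@(B-.12*g-w)*1000).round(1))
E
python3 st.py; python3 aim.py
```

```text
clock: 17.68
position: [0.6127, 0.2016, 0.2532]
eef_rot: [[-0.616, -0.211, 0.759], [-0.135, 0.978, 0.162], [-0.777, -0.002, -0.63]]
force: [-0.3, 0.3, -1.5]
grip_width: 0.0454
grasp_force: 61.7
17.6833 [0.6127 0.2016 0.2532] w 0.045352992726576224 gf 61.65374279022217 F [-0.3203  0.2653 -1.4638] q [ 0.0655 -0.8404 -0.9279  0.5992  0.1122 -0.0947]
[[-0.616, -0.211, 0.759], [-0.135, 0.978, 0.162], [-0.777, -0.002, -0.63]]
win [0.5909277  0.19679055 0.18759931] sight [-0.31884063 -0.07104333 -0.94544037] off-vert 19.013757789939906 range 0.20098076566026707 miss 0.023806657451574332 foot [0.71864145 0.22427793 0.17561428]
tool mm to go [83.6 -8.3  6.7]
```

The tilt reached joint 2's lower limit, so I'm backing off to about 43° of tilt and will work from there.

```bash
python3 -m crank '0 0 0 0 4 0 -1;0 0 0 0 5 0 -1;0 0 0 0 3 0 -1;0 0 0 0 0 0 -1;0 0 0 0 0 0 -1'
sed -i 's/-.12\*g/-.16*g/' aim.py; python3 st.py; python3 aim.py
```

```text
clock: 18.1
position: [0.6143, 0.2015, 0.257]
eef_rot: [[-0.757, -0.21, 0.619], [-0.164, 0.978, 0.131], [-0.633, -0.003, -0.774]]
force: [0.0, -0.1, -1.6]
grip_width: 0.0453
grasp_force: 61.8
18.1 [0.6143 0.2015 0.257 ] w 0.04534167718541794 gf 61.76992893218994 F [ 0.0053 -0.1054 -1.6339] q [ 0.0786 -0.591  -0.6618  0.8191  0.0819 -0.1051]
[[-0.757, -0.21, 0.619], [-0.164, 0.978, 0.131], [-0.633, -0.003, -0.774]]
win [0.57999277 0.19392031 0.19733371] sight [-0.49958884 -0.10988034 -0.85959369] off-vert 30.729007418918613 range 0.20392399197735953 miss 0.034436215897978045 foot [0.70270963 0.22018697 0.15911546]
tool mm to go [29.7 -7.7 46.5]
```

```bash
python3 -m crank '5 -1 8 0 0 0 -1;8 -2 12 0 0 0 -1;8 -3 12 0 0 0 -1;6 -2 10 0 0 0 -1;3 0 5 0 0 0 -1;0 0 0 0 -3 0 -1;0 0 0 0 -3 0 -1;0 0 0 0 0 0 -1;0 0 0 0 0 0 -1'
python3 st.py; python3 aim.py
```

```text
clock: 18.85
position: [0.6214, 0.195, 0.2002]
eef_rot: [[-0.689, -0.21, 0.694], [-0.15, 0.978, 0.147], [-0.709, -0.003, -0.705]]
force: [-0.4, -0.1, -1.4]
grip_width: 0.0453
grasp_force: 61.7
18.85 [0.6214 0.195  0.2002] w 0.045285630292325775 gf 61.66359543800354 F [-0.3958 -0.0904 -1.4482] q [ 0.0557 -0.6824 -0.8754  0.5954  0.1085 -0.1125]
[[-0.689, -0.21, 0.694], [-0.15, 0.978, 0.147], [-0.709, -0.003, -0.705]]
win [0.59322791 0.18872168 0.13722171] sight [-0.4102894  -0.09088274 -0.90772624] off-vert 24.80699768323307 range 0.15669069947384398 miss 0.023637888645711955 foot [0.71913206 0.21572104 0.11213825]
tool mm to go [  4.9  -0.  -23.4]
```

```bash
python3 -m crank '1 0 -5 0 0 0 -1;2 0 -8 0 0 0 -1;2 0 -7 0 0 0 -1;0 0 -3 0 0 0 -1;0 0 0 0 0 0 -1;0 0 0 0 0 0 -1;0 0 0 0 0 0 -1;0 0 0 0 0 0 -1;0 0 0 0 0 0 -1;0 0 0 0 0 0 -1'
python3 st.py; python3 aim.py
python3 - <<'E'
from bench import r
import cv2,numpy as np
o=[]
for n in('top','side'):
    d=r.snapshot(n);np.savez(f'pics/{n}6.npz',**d);im=d['pixels'][:,:,::-1]
    o.append(cv2.resize(im[100:400,150:450] if n=='top' else im[120:280,190:350],(400,400),interpolation=cv2.INTER_CUBIC))
cv2.imwrite('pics/b6.png',np.hstack(o))
E
```

```text
clock: 19.68
position: [0.6027, 0.1909, 0.2133]
eef_rot: [[-0.688, -0.21, 0.694], [-0.15, 0.978, 0.147], [-0.71, -0.003, -0.705]]
force: [0.5, 0.1, -2.2]
grip_width: 0.0452
grasp_force: 61.8
19.6833 [0.6027 0.1909 0.2133] w 0.045228205423188075 gf 61.78191304206848 F [ 0.5368  0.071  -2.1685] q [ 0.0483 -0.7724 -0.9052  0.6555  0.1139 -0.1177]
[[-0.688, -0.21, 0.694], [-0.15, 0.978, 0.147], [-0.71, -0.003, -0.705]]
win [0.57458397 0.18463495 0.15031507] sight [-0.40971312 -0.09071643 -0.90800313] off-vert 24.769158180111475 range 0.1605544985206764 miss 0.0009322533495397935 foot [0.70050302 0.21164356 0.12531647]
tool mm to go [ 0.8  0.1 -0.7]
```

View pics/b6.png

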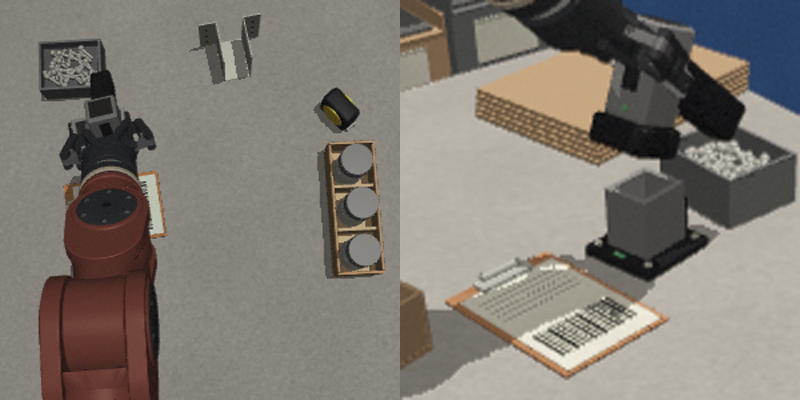

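```bash
python3 - <<'E'
from h import *
s=load('side6')
w=np.array([.5746,.1846,.1503]);g=np.array([-.41,-.091,-.908]);y=np.array([-.21,.978,-.003])
f=lambda X:((proj(s,X)-[190,120])*2.5+[400,0]).round()
print(f(w),'face +-y',f(w+.03*y),f(w-.03*y),'nose back',f(w-.026*g+.03*y),f(w-.026*g-.03*y),'foot',f([.7005,.2116,.1253]))
print(pl(s,190+193*.4,120+328*.4,.005),'barcode ctr from side')
E
python3 -m crank '0 0 0 0 0 0 -1;0 0 0 0 0 0 -1;0 0 0 0 0 0 -1;0 0 0 0 0 0 -1' | head -2
```

```text
[633. 147.] face +-y [608. 137.] [660. 157.] nose back [615. 108.] [667. 127.] foot [728. 123.]
[0.50723216 0.16129388 0.005     ] barcode ctr from side
clock: 20.12
position: [0.6027, 0.1909, 0.2137]
```

```bash
python3 -c "
from bench import r
print(r.close_job())"
```

```text
the job is handed in; nothing more can be done
None
```

The job is handed in: both tubs stand upright in the two empty cells, and the scanner is held steady about 160 mm from the barcode, 25° off straight down. While tipping the scanner, joint 2 briefly read -0.8404 against its -0.84 limit; I don't know if that counts as passing its range, and `close_job()` returned no verdict.

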